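# Brace the pin jar and take its cap off

## Robot

A 6-joint arm with a two-finger parallel gripper is mounted at the origin on the work surface. World frame = base frame: x ahead of the robot, y to its left, z up, the work surface at z = 0. Lengths are in mm, angles in rad, forces in N, time in s.
With the tool pointing down it reaches from about 225 to 875 mm from the base axis. Payload 3.4 kg.
Tool frame: the origin (TCP) lies between the finger pads; the fingertips stand tips_ahead ahead of it and the grasp point (between the pads) lies 11 mm behind it (tips_ahead is the distance from the TCP to the fingertips, in mm); z points along the fingers, y is the direction in which the jaws open and shut (so a half turn about z gives the same grasp; the last joint's range is limited). The gripper opens to 85 mm and grips with 20 to 120 N. Pads are 22 mm wide; open, the fingers measure 114 mm over their backs; the gripper's body (76 mm by 85 mm) begins 54 mm behind the grasp point. The pads swing forward as they close: fully open they stand 13 mm farther back than shut.
Start: joints at [-1.337, 0.276, 1.505, -0, 1.361, -0.121], TCP at [199.757, -539.221, 239.328] pointing down, gripper open.
Joint ranges: [-2.89, 2.89], [-0.75, 2.08], [0.22, 2.7], [-1.18, 4.32], [0.11, 2.71], [-2.7, 2.7]. Speed limits (rad/s): [2.57, 2.57, 3.14, 3.14, 3.14, 3.14].

## Interface

Orientations are given as a unit quaternion [w, x, y, z].
In Python, from bench import * gives the robot as it stands. The module is installed in compiled form; this text tells all that it offers.
- The arm moves only by the tool apply_moves, never from a script. Its argument "steps" is a list of rows, each a list of 5 numbers: the shift along the world's x, y, z in units of 50 mm (1.0 is 50 mm), then the turn about the world's z in units of pi/2 rad (1.0 is pi/2 rad), then the closure, from -1 (fully open) to 1 (shut), so that 0 is half open. In form: [[x, y, z, turn, fingers], ...]. A call has 1 to 12 rows; each row shifts and turns the commanded pose from where the row before left it; what a row does not reach is not made up. A row lasts 1/10 s, in which the tool goes at most 50 mm and 8.59 degrees, less where a joint would pass 70% of its speed; a pose out of reach is approached as far as the arm can. A call with a number of a shift or a turn outside -1 to 1 is refused whole. A call with a gripper value outside its range is refused whole. The fingers move at their own pace and stop on an object; "newtons" is the grip in N (left out, the last holds). Time passes only in rows, so rows that do not move let the fingers close. It gives the time, the measured TCP pose, the force and the opening at its end, in the units of the state.
- observe(): the state, without advancing time (a new reading comes with each control period).
- capture(name): name is "scene" or "side" or "wrist"; returns the picture (384x512x3 uint8, red, green, blue); there is no depth.
- calibration(name): a dict with "fx", "fy", "cx", "cy" (pixels), "extrinsics" (4x4, takes a point from camera to world coordinates). Camera axes: x right, y up, looking along -z (the intrinsics and any distortion apply to the point x, -y, -z); pixel columns grow to the right and rows downward; lengths in mm; the calibration is good to about 2 mm. A picture is of the moment at which its call begins: read the wrist's pose just before it. calibration takes no time and is no camera call; for the wrist camera it gives the pose at the moment of the call.
- close_job(): hands the job in, once; it reports no verdict.
The state is a dict: "time": time; "joints": joint angles; "qvel": joint speeds; "tau": joint torques, N m; "tcp_pos": TCP position; "eef_rot": TCP orientation; "force": force on the tool from outside, world axes, zero at the start; "torque": the same for the moment, N m; "width": finger opening in mm.
Only numpy, scipy, OpenCV 4.12 (cv2) and the standard library are available. Lean on these libraries where they do the work, as an engineer would, in place of code of your own. Each camera call takes 0.05 s, during which the arm holds its last target.

## Task

Slide the blue track-pin jar with its square wooden foot all the way under the lips of the bench brace until it meets the red end stop, keeping it upright and its cap still tight. Then unscrew the brass cap anticlockwise (a bit under a quarter turn frees it), stop turning once it is free, by a quarter turn at most, and lift it straight up; finish while still holding the cap level, about 2 cm above the jar's mouth, with the jar still home in the brace. Leave the engine, shed, crane and clock where they are.

Things in the scene. Friction and masses are not known exactly. Their poses are not given: they have to be found in the camera images.
- jar_center (a point): Loose jar (0.28 to 0.46 kg) glued on a square wooden foot 80 x 80 x 12 mm, standing on the bench. Point on its axis 20 mm above the foot's underside; z up, x towards the red dab on the foot. Round blue body 54 mm diameter from 12 to 28 mm above the bench. Starts before the brace's open mouth, 135 to 165 mm short of home, up to 0.4 rad and 40 mm off the channel's line.
- jar_rim (a point): Centre of the rim of the jar's white neck, 56 mm above the foot's underside. The neck is 31 mm in diameter; two short threads stand out from it, hidden by the cap. Above the body a shoulder narrows to the neck from 28 to 34 mm. The cap must rise 13.5 mm from its screwed-on height for its underside to clear this rim. Pressed down hard while it is slid, the jar drags and can tip.
- cap_center (a point): Loose ribbed brass screw cap, 55 g, 52 mm diameter (54 over the ribs), 22 mm high; point at its centre, 33.5 mm above jar_center when screwed on (top then 64.5 mm above the bench); z up, x along the white line. Turning it anticlockwise from above raises it 2 to 4 mm and frees it; a sprung seal inside pushes it up with 15 N, so it is tight (0.1 to 0.3 N m): an unbraced jar turns with it.
- cap_mark (a point): Outer part of the white line on the cap's top, 20 mm from its axis along its x. Seen from above, this line stands 0 to 0.3 rad anticlockwise of the jar's x at the start; the cap is free (lugs out of the threads, it lifts off) when the line stands between 1.0 and 2.7 rad anticlockwise of the jar's x. Turning it clockwise meets a stop.
- brace_home (a point): Where jar_center is when the jar is fully home in the fixed aluminium bench brace, foot against the red end stop; 20 mm above the bench; x points along the channel from its mouth to the stop. Channel 83 mm wide for the 80 mm foot, its floor is the bench. The stop's face is 40 mm beyond this point. Rails 21.5 mm high, 107 mm wide over all.
- brace_mouth (a point): Middle of the brace's mouth, where the rails and lips begin, 45 mm before brace_home, 21.5 mm above the bench (top of the rails). Lips reach 10 mm in from each rail over the foot, underside 16 mm, top 21.5 mm above the bench, leaving a 63 mm slot for the jar's body. Low guides (12 mm high) flare from here to about 122 mm apart, 29 mm before this point.
- engine: Bystander: green tinplate model engine, 150 x 56 x 83 mm, origin under its centre, x along its length. Beside the brace.
- shed: Bystander: brown wooden goods shed with an orange roof, 130 x 100 x 80 mm, origin under its centre. Beside the brace's far end.
- crane: Bystander: silver aluminium loading crane, foot 70 x 70 mm, 170 mm tall, jib 80 mm along its -y; origin under its post. Beside the brace's far end.
- clock: Bystander: cream porcelain station clock, foot 56 mm diameter, 135 mm tall; origin under its centre. Beside the brace.
Things that resemble listed ones, but are neither listed nor needed, are in the scene too. Several things look just like the part that bears brace_home: the one meant starts farthest to the robot's left.

How it is judged:
By the outcome, as a careful person would: the job done as asked, in the order asked, and still so for the second after the job is handed in, while the arm keeps its last pose, push and grip.
It also fails if it takes over 48 s, if anything falls off the work surface, if the arm or the gripper's body presses on something with over 40 N, if the wrist force passes 120 N, or if a joint passes its speed limit or range.

## Working session

There is one attempt and no reset: what is moved stays moved. The work goes in short steps, Python scripts to look and compute and a tool call to move; the robot and the scene stay as the last step left them, time stands still between calls to the robot, and variables do not carry over. Pictures are saved under pics/ and viewed, and the job is handed in when it is done.

Besides the shell and the picture viewer there is one more tool, called after "Emit:" as a command line: name --pt "numbers of a row" for each row, then --argument value for the rest. apply_moves: Moves the arm, as the interface text tells. Its arguments: {"type":"object","properties":{"steps":{"type":"array"},"newtons":{"type":"number"}},"required":["steps"]}

```bash
mkdir -p pics
python3 - <<'E'
from bench import *
import cv2, json
o=observe(); print({k:(v if isinstance(v,(int,float)) else [round(float(x),3) for x in v]) for k,v in o.items()})
for n in ["scene","side","wrist"]:
    c=calibration(n); print(n,c)
    im=capture(n); cv2.imwrite(f"pics/{n}0.png",im[:,:,::-1])
E
```

```text
{'time': 0.0, 'joints': [-1.337, 0.277, 1.506, 0.0, 1.361, -0.121], 'qvel': [0.001, 0.0, -0.001, -0.0, -0.0, -0.001], 'tau': [0.001, -41.677, -24.58, -0.0, 0.011, 0.0], 'tcp_pos': [199.641, -538.674, 238.427], 'eef_rot': [-0.001, 0.984, 0.176, -0.0], 'force': [0.921, -0.067, -0.054], 'torque': [-0.061, -0.084, -0.03], 'width': 85.46603905906271}
scene {'fx': 347.8158380849662, 'fy': 347.8158380849662, 'cx': 259.63219127489606, 'cy': 191.7472600268369, 'extrinsics': array([[ 4.11481479e-01, -6.02093882e-01,  6.84226534e-01,
         1.04452241e+03],
       [ 9.11353048e-01,  2.80781143e-01, -3.00994307e-01,
        -1.47676701e+02],
       [-1.08910773e-02,  7.47425519e-01,  6.64256334e-01,
         5.02105111e+02],
       [ 0.00000000e+00,  0.00000000e+00,  0.00000000e+00,
         1.00000000e+00]])}
side {'fx': 494.38696603377167, 'fy': 494.38696603377167, 'cx': 263.0798681164644, 'cy': 191.80960492054228, 'extrinsics': array([[-8.20468317e-01,  3.25876291e-01, -4.69719473e-01,
         4.66297660e+01],
       [-5.71427915e-01, -4.92438594e-01,  6.56486382e-01,
         8.25440577e+02],
       [-1.73746494e-02,  8.07037096e-01,  5.90245074e-01,
         7.79698668e+02],
       [ 0.00000000e+00,  0.00000000e+00,  0.00000000e+00,
         1.00000000e+00]])}
wrist {'fx': 309.9507560913405, 'fy': 309.9507560913405, 'cx': 253.26444771711724, 'cy': 190.15967224094058, 'extrinsics': array([[ 3.47575993e-01,  8.96614496e-01,  2.74359937e-01,
         2.69682954e+02],
       [-9.37649695e-01,  3.32985598e-01,  9.96676489e-02,
        -5.12067336e+02],
       [-1.99444869e-03, -2.91895593e-01,  9.56448109e-01,
         3.74130901e+02],
       [ 0.00000000e+00,  0.00000000e+00,  0.00000000e+00,
         1.00000000e+00]])}
```

View pics/scene0.png

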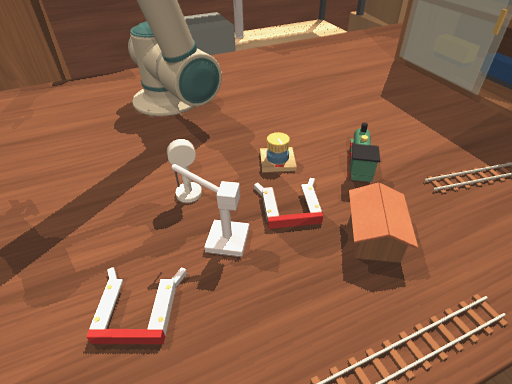

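View pics/side0.png

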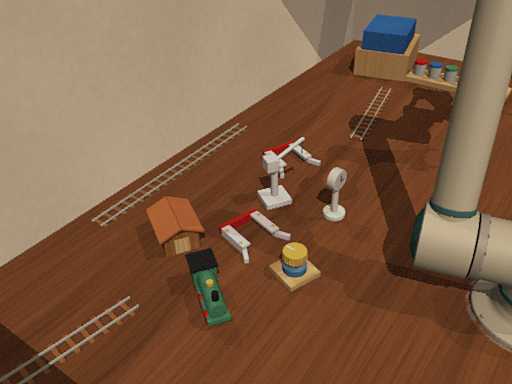

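View pics/wrist0.png

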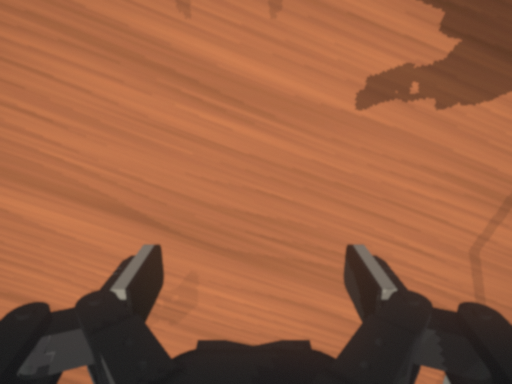

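Two identical braces: A at scene (290,205) and B at scene (135,315). Image right in the scene view is +y, so A is farther left; I'll confirm in a crop and by measurement.

```bash
cat > h.py <<'E'
import numpy as np, cv2
def ray(c,u,v):
    E=c["extrinsics"]; d=np.array([(u-c["cx"])/c["fx"],-(v-c["cy"])/c["fy"],-1.0])
    return E[:3,3],E[:3,:3]@d
def onz(c,u,v,z):
    o,d=ray(c,u,v); return o+d*(z-o[2])/d[2]
def proj(c,p):
    E=c["extrinsics"]; q=E[:3,:3].T@(np.array(p,float)-E[:3,3])
    return c["cx"]-c["fx"]*q[0]/q[2], c["cy"]+c["fy"]*q[1]/q[2]
E
python3 - <<'E'
from bench import *
from h import *
a=cv2.imread("pics/scene0.png")[120:240,220:380]; cv2.imwrite("pics/scene0c.png",cv2.resize(a,None,fx=5,fy=5,interpolation=cv2.INTER_CUBIC))
a=cv2.imread("pics/side0.png")[190:310,190:350]; cv2.imwrite("pics/side0c.png",cv2.resize(a,None,fx=5,fy=5,interpolation=cv2.INTER_CUBIC))
c=calibration("scene")
for p in [(290,205),(135,315)]: print(onz(c,*p,20))
E
```

```text
[609.90428775 109.37656265  20.        ]
[ 722.3353076  -212.84610629   20.        ]
```

View pics/scene0c.png

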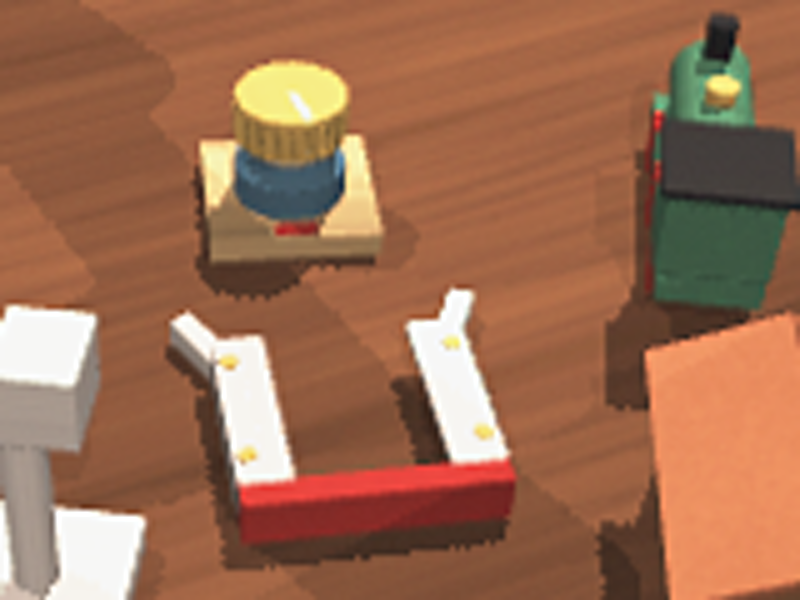

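View pics/side0c.png

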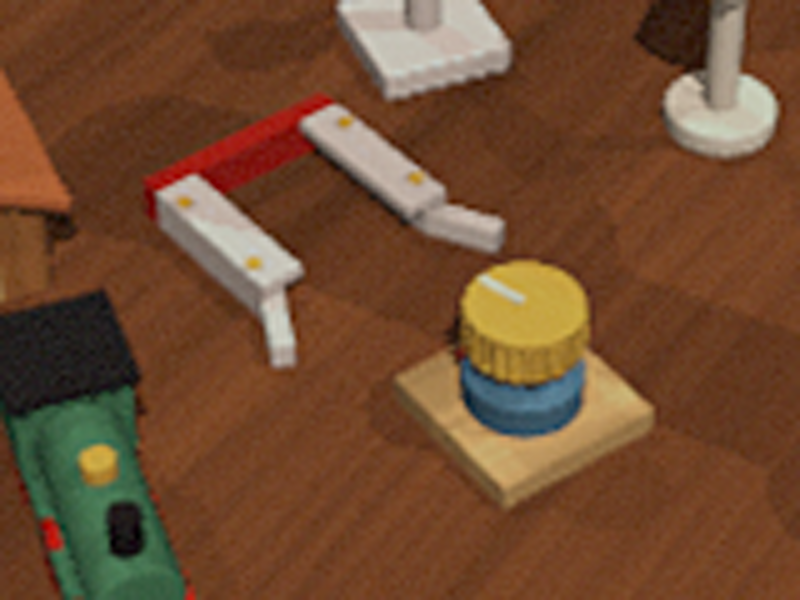

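Run:
```python
from bench import *
from h import *
s=calibration("scene"); d=calibration("side")
S=lambda x,y,z: onz(s,220+x/5-.4,120+y/5-.4,z).round(1)
D=lambda x,y,z: onz(d,190+x/5-.4,190+y/5-.4,z).round(1)
print("cap top", S(291,92,64.5), D(525,306,64.5))
print("cap line ends S", S(289,91,64.5),S(308,117,64.5)," D",D(523,300,64.5),D(480,278,64.5))
print("screws S",[S(*p,21.5) for p in [(228,362),(247,454),(451,342),(484,432)]])
print("screws D",[D(*p,21.5) for p in [(415,178),(344,121),(254,263),(185,202)]])
print("stop ends S", S(240,490,21.5),S(514,465,21.5))
print("foot corners D",[D(*p,12) for p in [(396,378),(505,490),(655,407)]])
print("foot corners S",[S(*p,12) for p in [(200,140),(210,237),(382,232),(362,135)]])
for n,p,z in [("crane",(228,238),0),("crane head",(229,190),160),("jib tip",(176,168),165),("clock",(188,195),0),("engine chim",(363,125),83),("engine",(364,178),0),("shed",(380,240),40)]: print(n,onz(s,*p,z).round(0))
for n,p,z in [("crane",(274,197),0),("jibtip",(302,141),165),("cranehead",(271,163),160),("clock",(334,213),0),("eng front",(218,318),0),("engroof",(202,258),83)]: print("D",n,onz(d,*p,z).round(0))
```

```text
cap top [442.5 164.6  64.5] [440.3 165.9  64.5]
cap line ends S [441.3 164.1  64.5] [464.  162.3  64.5]  D [443.  163.2  64.5] [465.5 161.8  64.5]
screws S [array([555.1,  80.3,  21.5]), array([607.4,  64.1,  21.5]), array([583.2, 170.5,  21.5]), array([635.8, 154.6,  21.5])]
screws D [array([554.3,  80. ,  21.5]), array([607.4,  63.4,  21.5]), array([581.8, 170.7,  21.5]), array([634.6, 154.6,  21.5])]
stop ends S [624.   53.2  21.5] [656.6 155.6  21.5]
foot corners D [array([491.8, 187.7,  12. ]), array([417.2, 216.6,  12. ]), array([389.3, 140.1,  12. ])]
foot corners S [array([389.8, 142. ,  12. ]), array([463.3, 113.9,  12. ]), array([493.6, 187.4,  12. ]), array([420. , 216.5,  12. ])]
crane [622. -29.   0.]
crane head [669. -32. 160.]
jib tip [589. -92. 165.]
clock [472. -65.   0.]
engine chim [503. 353.  83.]
engine [584. 313.   0.]
shed [770. 198.  40.]
D crane [630. -39.   0.]
D jibtip [577. -83. 165.]
D cranehead [589.  34. 160.]
D clock [467. -66.   0.]
D eng front [499. 356.   0.]
D engroof [575. 305.  83.]
```

Brace A (screw heads at scene crop (228,362),(247,454),(451,342),(484,432)) is centred near (595,117). B lies at y≈-213, so A is the one meant: it is farthest left, between the engine and the clock. The jar is near (441.5,165) with yaw≈-0.37. The brace yaw is ≈-0.30.

Emit:
apply_moves --pt "0.3 0.88 0 -0.04 -1" --pt "0.3 0.88 0 -0.04 -1" --pt "0.3 0.88 0 -0.04 -1" --pt "0.3 0.88 0 -0.04 -1" --pt "0.3 0.88 0 -0.04 -1" --pt "0.3 0.88 0 -0.04 -1" --pt "0.3 0.88 0 -0.04 -1" --pt "0.3 0.88 0 -0.04 -1" --pt "0.3 0.88 0 -0.04 -1" --pt "0.3 0.88 0 -0.04 -1" --pt "0.3 0.88 0 -0.04 -1" --pt "0.3 0.88 0 0 -1"

```text
time: 1.35
tcp_pos: [379.8, -9.3, 239.4]
eef_rot: [0.0, 0.986, -0.168, 0.0]
force: [0.9, -1.2, -0.1]
width: 85.3
```

Emit:
apply_moves --pt "0.3 0.9 0 0 -1" --pt "0.3 0.9 0 0 -1" --pt "0.3 0.9 0 0 -1" --pt "0.1 0.2 0 0 -1" --pt "0 0 0 0 -1" --pt "0 0 0 0 -1" --newtons 60

```text
time: 1.95
tcp_pos: [429.1, 132.9, 239.0]
eef_rot: [0.001, 0.986, -0.167, -0.001]
force: [-0.5, -0.7, -0.3]
width: 85.2
```

Run:
```python
from bench import *
import cv2,pickle
o=observe(); print(o["tcp_pos"],o["eef_rot"],o["joints"],o["qvel"],o["time"])
c=calibration("wrist"); im=capture("wrist"); pickle.dump(c,open("w1.pkl","wb")); cv2.imwrite("pics/w1.png",im[:,:,::-1])
```

```text
[429.10745026 132.89157042 238.95747297] [ 7.94071993e-04  9.85905106e-01 -1.67302416e-01 -6.26438319e-04] [ 1.46114414e-01  8.58041963e-02  1.75036355e+00 -1.16338559e-03
  1.30710745e+00  2.05340085e+00] [-0.02645934 -0.01020312  0.00897047  0.00161026 -0.00036806  0.00155824] 1.95
```

View pics/w1.png

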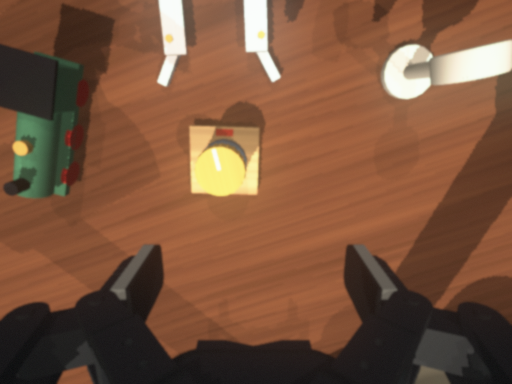

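The wrist view shows the jar foot at (190–260,125–195), the cap at (220,170) with its white line at (215,158), and the brace mouth at the top.

Run:
```python
from h import *
import pickle
c=pickle.load(open("w1.pkl","rb")); im=cv2.imread("pics/w1.png"); hsv=cv2.cvtColor(im,cv2.COLOR_BGR2HSV)
cv2.imwrite("pics/w1c.png",cv2.resize(im[0:210,150:300],None,fx=3.8,fy=2.8*3.8/2.8,interpolation=cv2.INTER_CUBIC)[:600*2])
R=im[110:205,180:270]; h=hsv[110:205,180:270]
print(hsv[180,225],hsv[186,196],hsv[158,215],hsv[185,300])
cap=((h[...,0]>20)&(h[...,0]<32)&(h[...,1]>150)&(h[...,2]>150)).astype(np.uint8)
ct=max(cv2.findContours(cap,0,2)[0],key=cv2.contourArea); e=cv2.fitEllipse(cv2.convexHull(ct)); print("ell",e)
print("cap",onz(c,180+e[0][0],110+e[0][1],64.5))
wh=((h[...,1]<90)&(h[...,2]>190)).astype(np.uint8); ys,xs=np.nonzero(wh); print(len(xs),xs.mean()+180,ys.mean()+110)
P=np.array([onz(c,x+180,y+110,64.5)[:2] for x,y in zip(xs,ys)])
l=cv2.fitLine(P.astype(np.float32),cv2.DIST_L2,0,.01,.01).ravel(); print("line",l, np.arctan2(l[1],l[0]))
big=cv2.resize(im[110:205,180:270],None,fx=6,fy=6,interpolation=cv2.INTER_CUBIC); cv2.imwrite("pics/w1d.png",big)
```

```text
[ 27 124 251] [ 25  89 251] [ 30   6 252] [ 10 153 155]Traceback (most recent call last):
  File "<stdin>", line 8, in <module>
ValueError: max() iterable argument is empty
```

View pics/w1c.png

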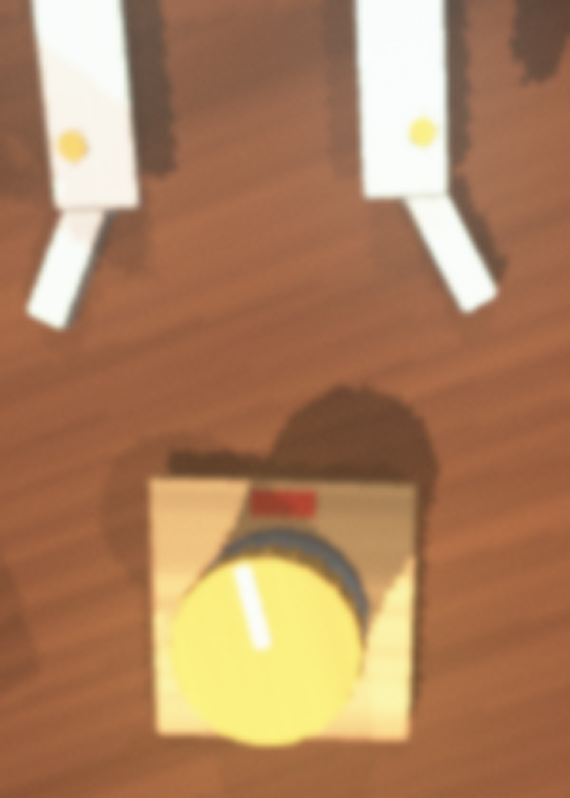

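Run:
```python
from h import *
import pickle
c=pickle.load(open("w1.pkl","rb"))
W=lambda x,y,z: onz(c,150+(x+.5)/3.8-.5,(y+.5)/3.8-.5,z)[:2]
A=lambda v: float(np.arctan2(v[1],v[0]).round(3))
f=[W(*p,12) for p in [(150,478),(416,485),(408,740),(157,733)]]
print("foot",np.mean(f,0),[A(f[0]-f[3]),A(f[1]-f[2]),A(f[0]-f[1])-1.571,A(f[3]-f[2])-1.571],[np.linalg.norm(f[i]-f[i-1]).round(1) for i in range(4)])
print("cap",W(267,651,64.5)); a,b=W(264,648,64.5),W(241,568,64.5); print("line",a,b,A(b-a),A(b-W(267,651,64.5)))
s=[W(73,146,21.5),W(424,132,21.5)]; print("screw",s,A(s[0]-s[1])-1.571)
m=[W(*p,21.5) for p in [(55,208),(138,206),(365,198),(447,195)]]; print("mouth",m,np.mean(m,0),A(m[0]-m[3])-1.571)
print("lip",A(W(122,0,21.5)-m[1]),A(W(357,0,21.5)-m[2]))
```

```text
foot [440.33161061 166.46275278] [-0.369, -0.362, -0.3619999999999999, -0.3659999999999999] [np.float64(80.9), np.float64(80.5), np.float64(81.2), np.float64(81.0)]
cap [440.62707659 165.94964296]
line [441.67024813 166.41508429] [463.93544949 164.33908229] -0.093 -0.069
screw [array([581.67994994, 172.90539093]), array([553.44922837,  81.52631282])] -0.30000000000000004
mouth [array([569.02796599, 183.90624991]), array([561.9436593 , 162.06623828]), array([543.20053993, 102.20352565]), array([536.47122469,  80.61774976])] [552.66084748 132.1984409 ] -0.30600000000000005
lip -0.315 -0.299
```

Emit:
apply_moves --pt "0.12 0.33 0 -0.02 -1" --pt "0.12 0.33 -0.4 0 -1" --pt "0 0 -0.8 0 -1" --pt "0 0 -0.8 0 -1" --pt "0 0 -0.8 0 -1" --pt "0 0 -0.7 0 -1" --pt "0 0 -0.4 0 -1" --pt "0 0 0 0 -1" --pt "0 0 0 0 -1" --newtons 60

```text
time: 2.9
tcp_pos: [442.0, 165.6, 44.8]
eef_rot: [0.0, 0.983, -0.184, 0.0]
force: [-0.0, 0.1, 0.6]
width: 85.2
```

Run:
```python
from bench import *
import cv2,pickle,numpy as np
o=observe(); print(o["tcp_pos"],2*np.arctan2(o["eef_rot"][2],o["eef_rot"][1]),o["force"],o["width"],o["time"])
im=capture("side");cv2.imwrite("pics/s2.png",cv2.resize(im[190:310,190:350,::-1],None,fx=5,fy=5,interpolation=cv2.INTER_CUBIC))
im=capture("wrist");cv2.imwrite("pics/w2.png",im[:,:,::-1])
```

```text
[442.04344724 165.56074339  44.81437614] -0.36985572028623453 [-0.01762927  0.14906992  0.59108148] 85.19523890428322 2.9
```

View pics/s2.png

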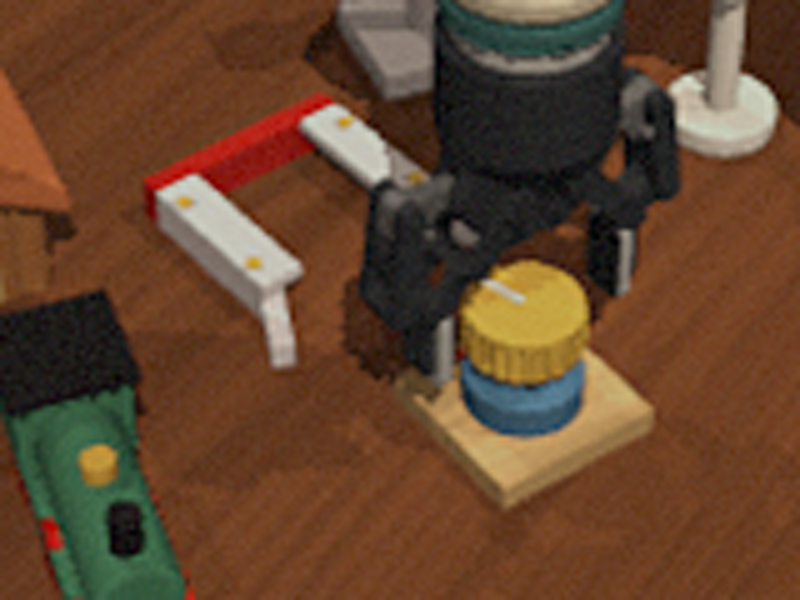

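View pics/w2.png

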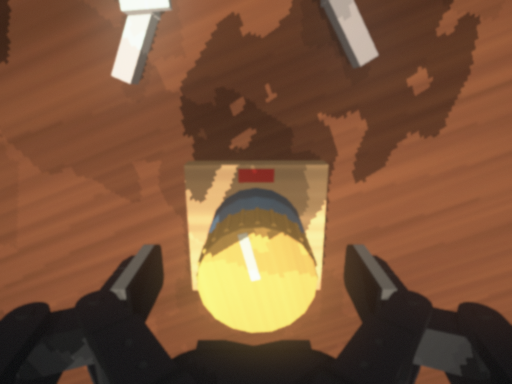

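Run:
```python
from bench import *
from h import *
d=calibration("side")
for z in range(25,65,5): print(z,[ (onz(d,190+x/5-.4,190+y/5-.4,z)[:2]-[442,165.6]).round(0) for x,y in [(443,383),(623,293)]])
```

```text
25 [array([24., 24.]), array([-12., -68.])]
30 [array([21., 28.]), array([-14., -63.])]
35 [array([18., 33.]), array([-17., -58.])]
40 [array([15., 37.]), array([-19., -53.])]
45 [array([13., 41.]), array([-22., -48.])]
50 [array([10., 45.]), array([-24., -44.])]
55 [array([ 7., 49.]), array([-27., -39.])]
60 [array([ 4., 54.]), array([-30., -34.])]
```

Emit:
apply_moves --pt "0 0 -0.14 0 -1" --pt "0 0 0 0 0" --pt "0 0 0 0 0.4" --pt "0 0 0 0 1" --pt "0 0 0 0 1" --pt "0 0 0 0 1" --pt "0 0 0 0 1" --newtons 50

```text
time: 3.7
tcp_pos: [441.6, 166.6, 37.8]
eef_rot: [0.0, 0.983, -0.183, 0.0]
force: [-1.3, -2.4, 5.9]
width: 49.9
```

Run:
```python
from bench import *
import cv2,pickle,numpy as np
o=observe(); print(o["tcp_pos"],2*np.arctan2(o["eef_rot"][2],o["eef_rot"][1]),o["force"],o["torque"],o["width"],o["time"])
im=capture("side");cv2.imwrite("pics/s3.png",cv2.resize(im[190:310,190:350,::-1],None,fx=5,fy=5,interpolation=cv2.INTER_CUBIC))
```

```text
[441.60014003 166.58366092  37.77098983] -0.3672160099309112 [-1.32825236 -2.38095212  5.86284874] [-0.34877837  0.26834089  0.06355266] 49.939750483477674 3.7
```

View pics/s3.png

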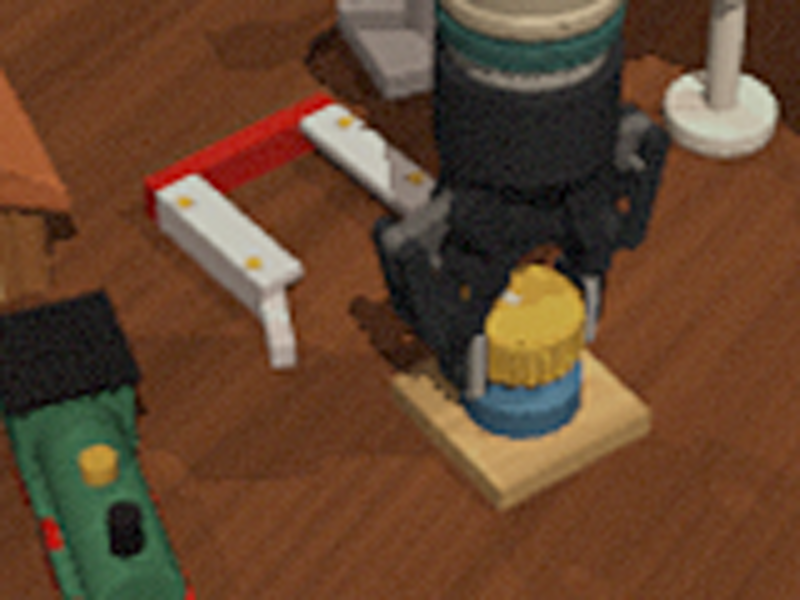

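Emit:
apply_moves --pt "0 0 0.02 0 1" --pt "0.1 -0.03 0 0 1" --pt "0.19 -0.05 0 0.01 1" --pt "0.19 -0.05 0 0.01 1" --pt "0.19 -0.06 0 0.01 1" --pt "0.19 -0.06 0 0.01 1" --pt "0.19 -0.06 0 0 1" --pt "0.19 -0.06 0 0 1" --pt "0.19 -0.06 0 0 1" --pt "0 0 0 0 1" --pt "0 0 0 0 1"

```text
time: 4.85
tcp_pos: [513.5, 145.1, 38.2]
eef_rot: [0.0, 0.988, -0.152, -0.0]
force: [-0.0, 0.1, -4.7]
width: 50.2
```

```bash
cat > look.py <<'E'
from bench import *
import cv2,sys,numpy as np
o=observe(); print(o["tcp_pos"].round(1) if hasattr(o["tcp_pos"],"round") else o["tcp_pos"],"yaw",2*np.arctan2(o["eef_rot"][2],o["eef_rot"][1]),"F",np.round(o["force"],1),"T",np.round(o["torque"],2),o["width"],o["time"],"q6",o["joints"][5])
k=sys.argv[1]
ims=[capture("side")[150:310,170:340],capture("wrist")] if len(sys.argv)<3 else [capture("side")[150:310,170:340],capture("scene")[120:260,200:370]]
a=cv2.resize(ims[0],(480,452),interpolation=cv2.INTER_CUBIC); b=cv2.resize(ims[1],(480,360) if len(sys.argv)<3 else (549,452),interpolation=cv2.INTER_CUBIC)
cv2.imwrite(f"pics/{k}a.png",a[:,:,::-1]); cv2.imwrite(f"pics/{k}b.png",b[:,:,::-1])
E
python3 look.py m4
```

```text
[513.5 145.1  38.2] yaw -0.3052638675165686 F [-0.   0.1 -4.7] T [ 0.03 -0.1   0.03] 50.23277034028829 4.85 q6 2.0212005238602737
```

View pics/m4a.png

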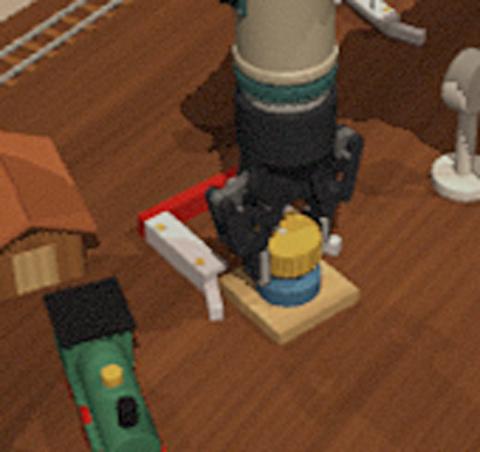

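View pics/m4b.png

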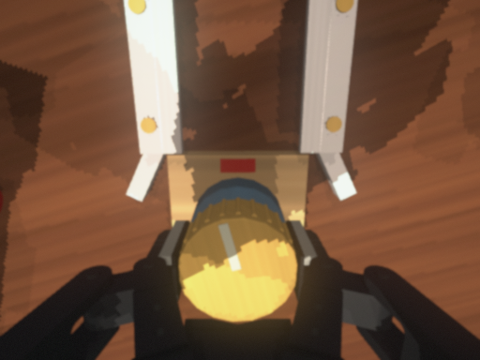

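Run:
```python
from bench import *
from h import *
c=calibration("wrist"); im=cv2.imread("pics/m4b.png"); 
cv2.imwrite("pics/m4c.png",cv2.resize(im[90:210,110:370],None,fx=3,fy=3,interpolation=cv2.INTER_CUBIC))
n=np.array([.297,.955]);u=np.array([.955,-.297])
for nm,(x,y),z in [("sL",(149,125),21.5),("sR",(334,123.5),21.5),("sL2",(137,4),21.5),("sR2",(344,4),21.5),("fL",(167.5,154),12),("fR",(308.5,153),12)]:
    p=onz(c,x*512/480,y*512/480,z)[:2]-[513.5,145.1]; print(nm,round(p@u,1),round(p@n,1))
```

```text
sL 56.1 46.7
sR 56.6 -49.2
sL2 111.6 47.1
sR2 111.3 -48.7
fL 38.7 40.6
fR 39.0 -39.4
```

View pics/m4c.png

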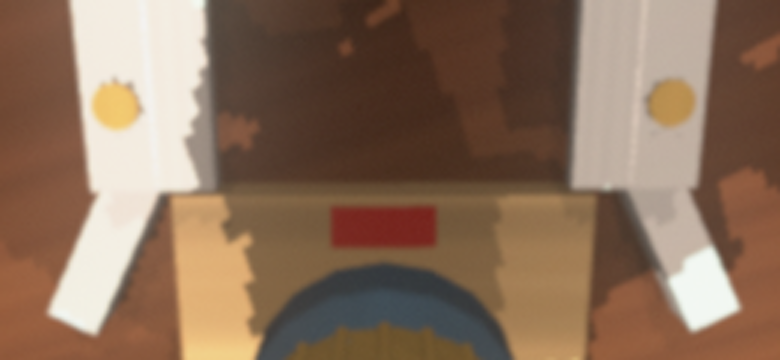

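Emit:
apply_moves --pt "-0.01 -0.033 -0.01 0 1" --pt "0.06 -0.019 0 0 1" --pt "0.1 -0.031 0 0 1" --pt "0.1 -0.031 0 0 1" --pt "0.1 -0.031 0 0 1" --pt "0.1 -0.031 0 0 1" --pt "0 0 0 0 1"

```text
time: 5.65
tcp_pos: [537.5, 136.1, 38.0]
eef_rot: [-0.0, 0.988, -0.152, 0.001]
force: [0.4, -0.2, -1.4]
width: 50.1
```

```bash
python3 look.py m5
```

```text
[537.5 136.1  38. ] yaw -0.30509179770799255 F [ 0.4 -0.2 -1.4] T [-0.16 -0.03 -0.05] 50.14260097755348 5.65 q6 1.999305943102109
```

View pics/m5b.png

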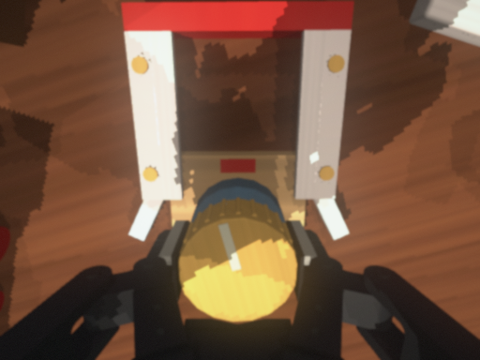

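Emit:
apply_moves --pt "0.1 -0.031 0 0 1" --pt "0.1 -0.031 0 0 1" --pt "0.1 -0.031 0 0 1" --pt "0.1 -0.031 0 0 1" --pt "0.1 -0.031 0 0 1" --pt "0.1 -0.031 0 0 1" --pt "0.1 -0.031 0 0 1" --pt "0.1 -0.031 0 0 1" --pt "0.08 -0.025 0 0 1" --pt "0 0 0 0 1"

```text
time: 6.75
tcp_pos: [581.2, 122.5, 37.9]
eef_rot: [0.0, 0.988, -0.152, 0.001]
force: [-1.4, 0.3, 2.2]
width: 50.2
```

```bash
python3 look.py m6
```

```text
[581.2 122.5  37.9] yaw -0.3050244070167948 F [-1.4  0.3  2.2] T [-0.    0.18  0.02] 50.21026148417557 6.75 q6 1.9671966547554771
```

View pics/m6b.png

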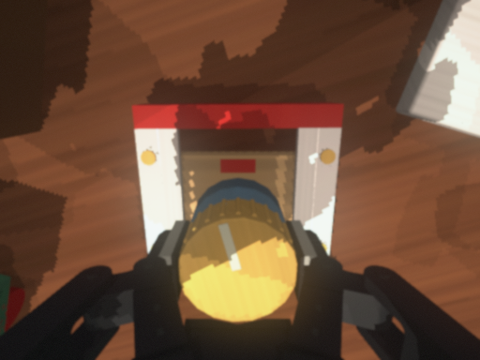

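View pics/m6a.png

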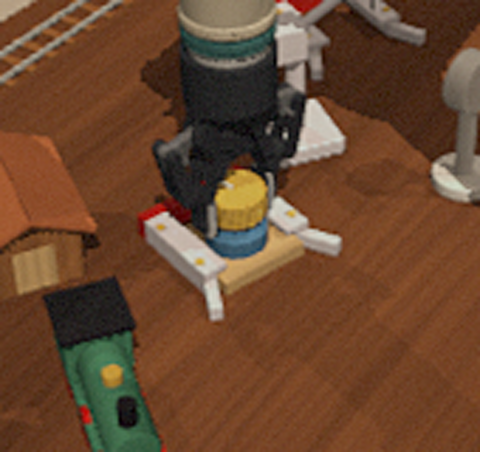

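Emit:
apply_moves --pt "0.05 -0.015 0 0 1" --pt "0.05 -0.015 0 0 1" --pt "0.05 -0.015 0 0 1" --pt "0.04 -0.012 0 0 1" --pt "0.02 -0.006 0 0 1" --pt "0 0 0 0 1"

```text
time: 7.45
tcp_pos: [590.5, 119.6, 37.8]
eef_rot: [0.0, 0.988, -0.152, 0.0]
force: [-3.2, 2.0, 3.8]
width: 50.2
```

Emit:
apply_moves --pt "0.02 -0.006 0 0 1" --pt "0.02 -0.006 0 0 1" --pt "0 0 0 0 1"

```text
time: 7.75
tcp_pos: [592.4, 119.0, 37.8]
eef_rot: [0.0, 0.988, -0.152, 0.0]
force: [-4.0, 1.6, 5.1]
width: 50.2
```

Emit:
apply_moves --pt "0.02 -0.006 0.004 0 1" --pt "0.02 -0.006 0 0 1" --pt "0 0 0 0 1"

```text
time: 8.05
tcp_pos: [594.7, 118.4, 37.9]
eef_rot: [0.0, 0.988, -0.152, 0.0]
force: [-3.2, 1.2, 2.3]
width: 50.5
```

```bash
python3 look.py m7
```

```text
[594.7 118.4  37.9] yaw -0.3049538798981255 F [-3.2  1.2  2.3] T [0.12 0.44 0.03] 50.46475534910172 8.05 q6 1.9578664889699593
```

View pics/m7b.png

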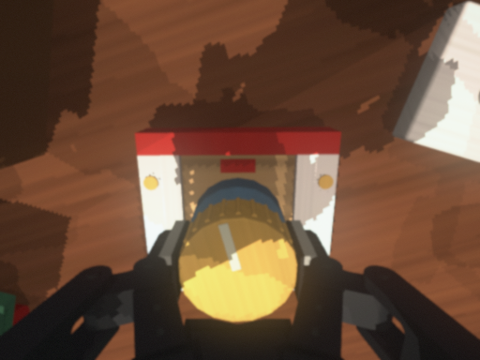

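Emit:
apply_moves --pt "0.02 -0.006 0 0 1" --pt "0.02 -0.006 0 0 1" --pt "0 0 0 0 1"

```text
time: 8.45
tcp_pos: [596.5, 117.8, 37.9]
eef_rot: [0.0, 0.988, -0.152, 0.0]
force: [-4.1, 1.2, 1.8]
width: 50.5
```

Emit:
apply_moves --pt "0.02 -0.006 0 0 1" --pt "0 0 0 0 1"

```text
time: 8.65
tcp_pos: [596.7, 117.7, 37.9]
eef_rot: [0.0, 0.988, -0.152, -0.001]
force: [-4.4, 1.1, 2.9]
width: 50.0
```

Emit:
apply_moves --pt "0.02 -0.006 0 0 1" --pt "0 0 0 0 1" --pt "0 0 0 0 1"

```text
time: 8.95
tcp_pos: [596.9, 117.5, 38.0]
eef_rot: [0.0, 0.988, -0.152, -0.001]
force: [-5.9, 2.0, 2.9]
width: 50.6
```

Emit:
apply_moves --pt "0.02 -0.006 0 0 1" --pt "0 0 0 0 1" --pt "0 0 0 0 1"

```text
time: 9.25
tcp_pos: [597.0, 117.5, 37.9]
eef_rot: [0.0, 0.988, -0.152, -0.002]
force: [-7.7, 2.8, 5.3]
width: 50.5
```

```bash
python3 look.py m8
python3 - <<'E'
import cv2
im=cv2.imread("pics/m8b.png");cv2.imwrite("pics/m8c.png",cv2.resize(im[120:210,120:360],None,fx=3,fy=3,interpolation=cv2.INTER_CUBIC))
E
```

```text
[597.  117.5  37.9] yaw -0.305001117998717 F [-7.7  2.8  5.3] T [0.35 1.1  0.06] 50.5008438048024 9.25 q6 1.9546363669469269
```

View pics/m8c.png

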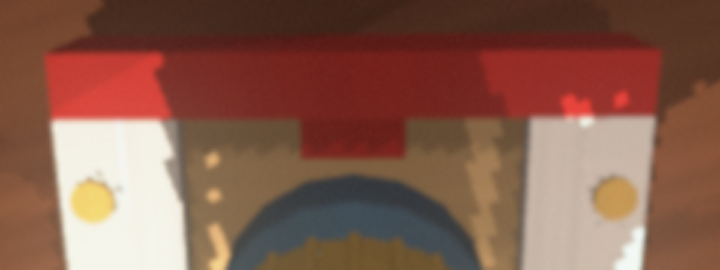

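View pics/m8a.png

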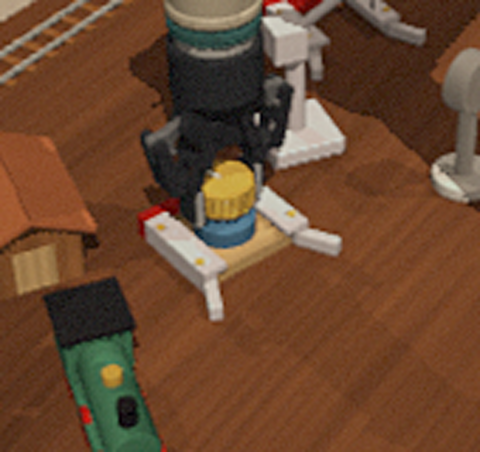

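The jar is home: the TCP stalled at 597.0 and force rose with further command. The foot edge meets the red stop at crop row 118. Now unscrewing in two stages.

Emit:
apply_moves --pt "0 0 0 0.05 1" --pt "0 0 0.004 0.05 1" --pt "0 0 0.005 0.05 1" --pt "0 0 0.005 0.05 1" --pt "0 0 0.005 0.05 1" --pt "0 0 0.005 0.05 1" --pt "0 0 0.005 0.05 1" --pt "0 0 0 0 1" --pt "0 0 0 0 1" --newtons 60

```text
time: 10.25
tcp_pos: [598.9, 117.4, 39.6]
eef_rot: [-0.0, 0.992, 0.122, -0.0]
force: [-5.4, 3.5, 3.6]
width: 50.2
```

```bash
python3 look.py m9
```

```text
[598.9 117.4  39.6] yaw 0.24553531987493887 F [-5.4  3.5  3.6] T [0.3  0.66 0.25] 50.2456722014931 10.25 q6 1.4043385591429387
```

View pics/m9b.png

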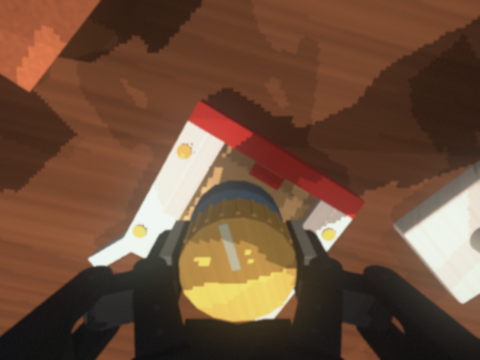

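View pics/m9a.png

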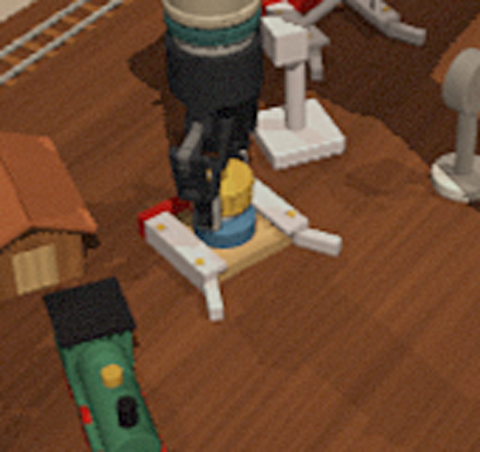

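Emit:
apply_moves --pt "0 0 0.005 0.05 1" --pt "0 0 0.005 0.05 1" --pt "0 0 0.005 0.05 1" --pt "0 0 0.005 0.05 1" --pt "0 0 0 0.03 1" --pt "0 0 0 0 1" --pt "0 0 0 0 1"

```text
time: 11.05
tcp_pos: [598.7, 117.5, 40.4]
eef_rot: [-0.0, 0.954, 0.298, -0.0]
force: [-4.5, 3.2, 3.3]
width: 50.2
```

```bash
python3 look.py m10
```

```text
[598.7 117.5  40.4] yaw 0.6059448547152999 F [-4.5  3.2  3.3] T [ 0.36  0.67 -0.02] 50.20537445178014 11.05 q6 1.0435884765912438
```

View pics/m10b.png

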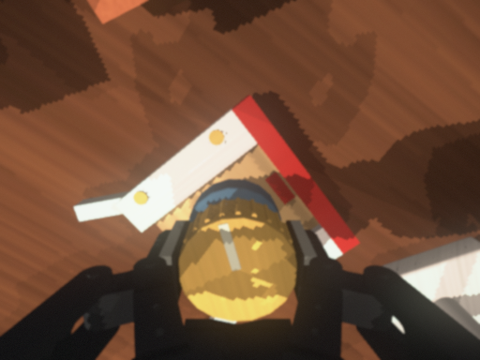

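View pics/m10a.png

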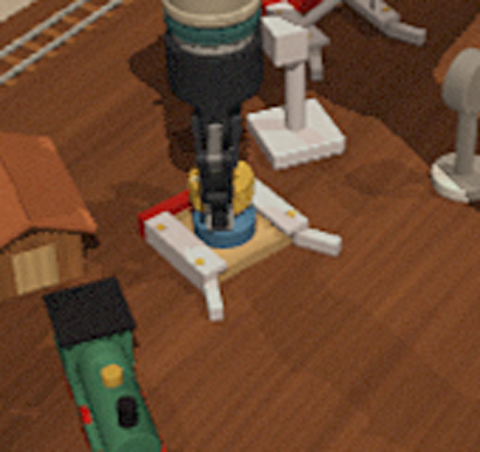

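Emit:
apply_moves --pt "-0.03 0.015 0 0 1" --pt "0 0 0.03 0 1" --pt "0 0 0.03 0 1" --pt "0 0 0 0 1"

```text
time: 11.55
tcp_pos: [598.5, 117.5, 43.7]
eef_rot: [0.0, 0.954, 0.298, 0.001]
force: [0.2, 0.2, 0.0]
width: 50.4
```

Emit:
apply_moves --pt "0 0 0.06 0 1" --pt "0 0 0.08 0 1" --pt "0 0 0.08 0 1" --pt "0 0 0.08 0 1" --pt "0 0 0.08 0 1" --pt "0 0 0.08 0 1" --pt "0 0 0.08 0 1" --pt "0 0 0 0 1" --pt "0 0 0 0 1"

```text
time: 12.45
tcp_pos: [597.8, 117.7, 70.6]
eef_rot: [0.0, 0.954, 0.298, 0.0]
force: [0.3, -0.2, -0.6]
width: 50.1
```

```bash
python3 look.py m11 x
python3 - <<'E'
from bench import *
import cv2
cv2.imwrite("pics/m11w.png",capture("wrist")[:,:,::-1])
E
```

```text
[597.8 117.7  70.6] yaw 0.6061513649079018 F [ 0.3 -0.2 -0.6] T [ 0.04 -0.02 -0.02] 50.12032412158572 12.45 q6 1.0450511852233504
```

View pics/m11a.png

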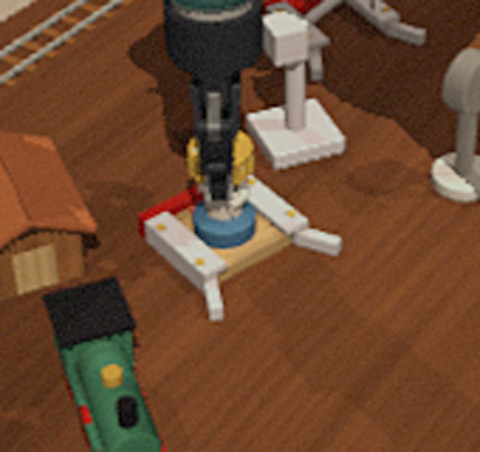

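View pics/m11b.png

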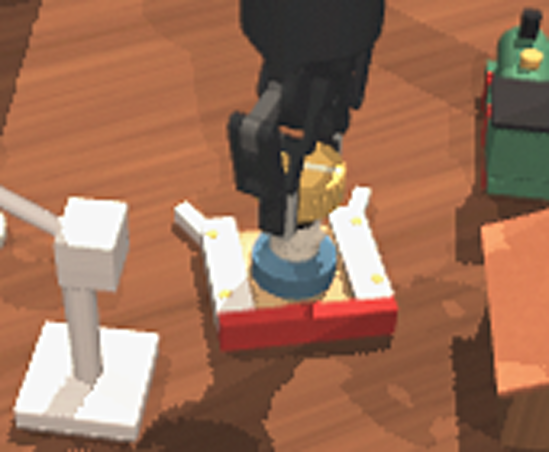

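View pics/m11w.png

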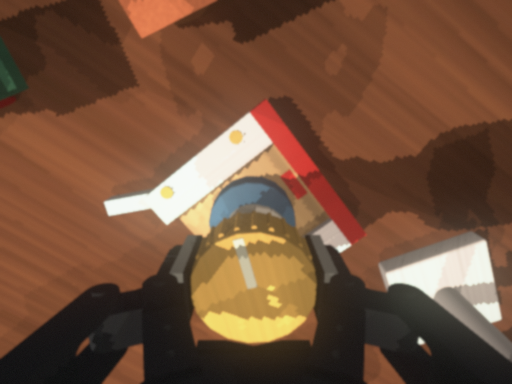

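Run:
```python
import cv2
w=cv2.imread("pics/m11w.png"); b=cv2.imread("pics/m11b.png"); a=cv2.imread("pics/m11a.png")
cv2.imwrite("pics/z1.png",cv2.resize(w[90:260,150:380],None,fx=3.4,fy=3.4,interpolation=cv2.INTER_CUBIC))
cv2.imwrite("pics/z2.png",cv2.hconcat([cv2.resize(b[100:360,170:410],(400,433)),cv2.resize(a[110:270,130:278],(400,433))]))
```

```text
(no output)
```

View pics/z1.png

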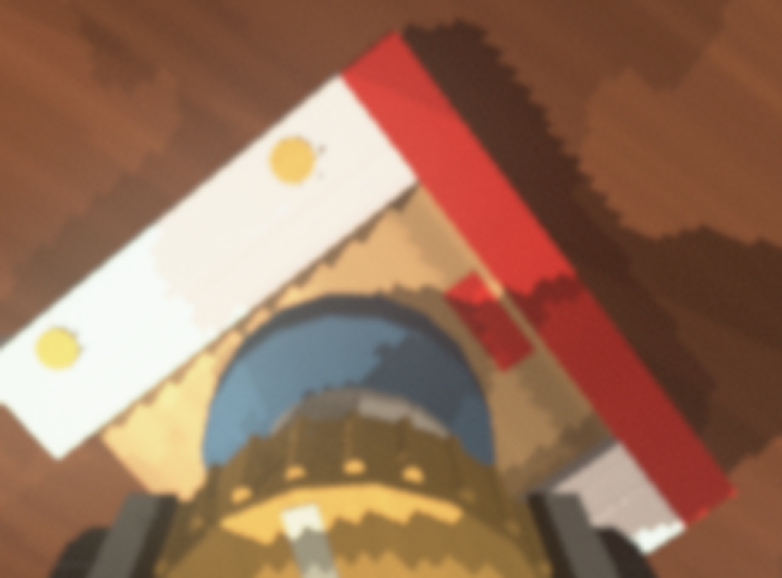

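View pics/z2.png

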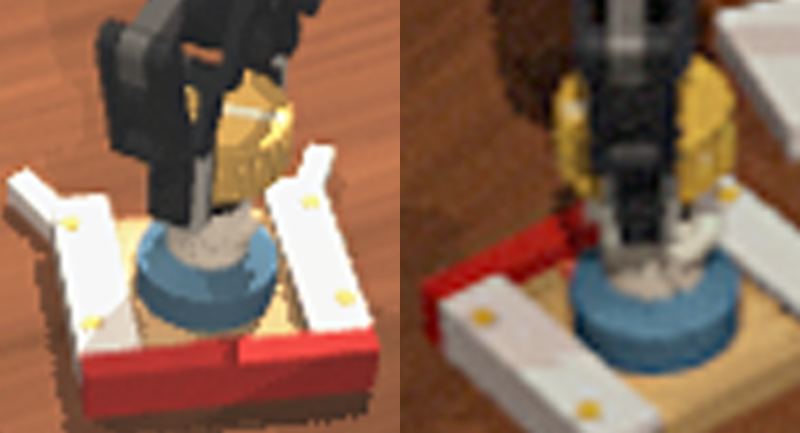

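Run:
```python
import cv2,numpy as np
for k in ["m8","m9","m10","m11"]:
    a=cv2.cvtColor(cv2.imread(f"pics/{k}a.png"),cv2.COLOR_BGR2HSV)
    m=((a[...,0]>95)&(a[...,0]<115)&(a[...,1]>110)&(a[...,2]>60)).astype(np.uint8)
    m[:200]=0; m[:,:180]=0; m[:,280:]=0
    ys,xs=np.nonzero(m); r=ys>225; print(k,xs[r].min(),xs[r].max(),ys.max(),r.sum(),xs[r].mean(),ys[r].mean())
    w=cv2.cvtColor(cv2.imread(f"pics/{k}a.png"),cv2.COLOR_BGR2RGB)
```

```text
m8 198 252 247 312 225.34935897435898 238.31730769230768
m9 197 252 247 305 225.9704918032787 238.68524590163935
m10 196 252 247 364 224.62087912087912 237.7912087912088
m11 196 252 247 315 226.7079365079365 238.6952380952381
```

Run:
```python
from bench import *
from h import *
c=calibration("wrist"); u=np.array([.955,-.297])
W=lambda x,y,z: onz(c,150+(x+.5)/3.4-.5,90+(y+.5)/3.4-.5,z)[:2]
a=(W(475,270,12)+W(533,350,12))/2; print("dab outer mid m11",a,a@u)
s=[W(292,160,21.5),W(57,348,21.5)]; print("screws",[x@u for x in s])
print("rail/stop corner",W(418,185,21.5)@u, "mouth",W(57,458,21.5)@u)
print("jar body far edge etc", W(348,294,28)@u)
```

```text
dab outer mid m11 [631.84938949 107.24027586] 571.5658050366116
screws [np.float64(558.745185061717), np.float64(503.2894997534561)]
rail/stop corner 573.3875091705919 mouth 488.4538959281649
jar body far edge etc 552.6647212790623
```

```bash
python3 -c "
from bench import *
print(observe()['tcp_pos'],observe()['width']); print(close_job())"
```

```text
[597.52660205 117.70629601  70.22982273] 50.49013149004098
the job is handed in; nothing more can be done
None
```

I slid the jar home in the leftmost brace, unscrewed the cap and lifted it, and handed the job in at about 12.6 s. I received no verdict.

- **Jar home:** I pushed it by the capped top until the arm stalled at x ≈ 597 mm, with about 8 N against the red stop. The cap's line kept its angle to the jar throughout the slide.
- **Cap:** I turned it 0.91 rad anticlockwise, which put its line about 1.19 rad from the jar's x. The torque then dropped to zero, and the cap lifted without taking any of the jar's weight.
- **Final state:** The tool is pointing straight down with the cap still gripped. The cap has risen about 32 to 33 mm, so its underside is about 19 mm above the jar's mouth. I judged that it is level from the upright tool and the pictures, and did not measure it separately.
- **Jar after the lift:** It had not moved in the side view, within about 1 mm. In the wrist view the foot's front edge lies at the stop's face, also within about 1 mm, which is the limit of the measurement.
- **Bystanders:** The engine, shed, crane and clock were not touched: no unexpected contact force appeared, and they look unmoved in the pictures.

My checks agreed to within 1 to 2 mm, and none failed.

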